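# Fetch the mug from the back of the wire shelf with the stock hook

## Task

The last mug blank has been pushed to the back under the low wire shelf, where no hand can get at it. Take the stock hook off its rubber mat, put the hook's bent end through the mug's handle and draw the mug, standing, right out onto the open bench in front of the shelf; leave the mug to the hook alone until it is out. Then lay the hook flat on its mat again and stand the mug upright, wholly on the cork pad, without dropping it or tipping it over, and without shifting the tumbler or the lidded glass.

Things in the scene. Friction and masses are not known exactly. Their poses are not given: they have to be found in the camera images.
- shelf: Fixed chrome wire shelf, a low bridge 370 mm wide (own x), 230 mm deep (own y), 150 mm high; paper rolls at the rear of its top reach 190 mm. Top of wires 36 mm apart. Legs only at its ends (own x -182, +182 mm); open front and back. Origin: on the bench under the middle of its front edge; own +y points into its depth, so the front looks to own -y, about world -y (right).
- mug_center (a point): White ceramic mug, the only one with a handle: body 62 mm across, 82 mm high, foot 52 mm across, wall 4 mm, 0.24 kg. It starts under the shelf 110 to 140 mm behind the front edge, at own x of the shelf about -95, 0 or 95 mm. Point: on its axis, half-way up (41 mm above its foot). Own z up, own x points to the handle, which looks out of the shelf's front within 0.3 rad.
- mug_loop (a point): Centre of the opening of the mug's handle: 43 mm from the axis along the mug's own x, 42 mm above its foot. The handle is an upright loop of 11 mm round bar in the mug's own x-z plane; the opening is 24 mm wide (31 to 55 mm from the axis) and 37 mm high (24 to 60 mm above the foot); the loop ends 67 mm from the axis. Axes as the mug.
- hook_grip (a point): Stock hook, 246 mm long, 0.13 kg: wooden handle 110 mm long (own x -55 to 55), 20 mm wide (own y), 26 mm high, then a level steel rod 6.6 mm thick at half its height, bent sideways at the end. It lies level on its mat, on the handle's 20 mm wide edge; centre of mass 43 mm ahead of the handle's centre. Point: centre of the handle, 13 mm above its underside. Own x points to the bent end, z up.
- hook_crook (a point): Middle of the hook's bent end: 185 mm ahead of the handle's centre (own x), 15.5 mm to the side (own +y), same height. The bent end is a straight 6.6 mm bar from the rod (own x 188, y 4 mm) to own +y and slightly back, its tip at own x 182, y 27 mm (30 with the round end), lying in the hook's own x-y plane. Axes as the hook.
- hook_mat: Black rubber mat fixed on the bench, 330 mm long (own x), 110 mm wide (own y), 5 mm thick. Origin: centre of its underside, at bench level. The hook starts on it, pointing along its own +x (about world +y, the left), handle centre near own x = -68 mm.
- pad: Square cork pad fixed on the bench, 130 x 130 mm, 6 mm thick. Origin: centre of its underside, at bench level. A fixed mug press, 185 mm high, stands beyond it on the far right, nowhere nearer than 35 mm to its edge: keep clear of it.
- tumbler: Bystander under the shelf, beside the mug: steel tumbler with black lid, no handle, 71 mm across at the lid, 123 mm high. Origin: centre of its foot. Leave it where it stands.
- glass: Bystander under the shelf, beside the mug: glass can with wooden lid, no handle, 66 mm across, 100 mm high. Origin: centre of its foot. Leave it where it stands.
Not all that is in view belongs to the job. Of the things shaped like the pad, the cork one is meant.

How it is judged:
By the outcome, as a careful person would: the job done as asked, in the order asked, and still so for the second after the job is handed in, with the robot touching nothing.
It also fails if it takes over 58 s, if anything falls off the work surface, if the arm or the gripper's body presses on something with over 40 N, if the wrist force passes 120 N, or if a joint passes its speed limit or range.

## Robot

A 6-joint arm with a two-finger parallel gripper is mounted at the origin on the work surface. World frame = base frame: x ahead of the robot, y to its left, z up, the work surface at z = 0. Lengths are in m, angles in rad, forces in N, time in s.
With the tool pointing down it reaches from about 0.3 to 0.75 m from the base axis. Payload 8.5 kg.
Tool frame: the origin (TCP) lies midway between the tips of the shut fingers; the grasp point (between the pads) lies 19 mm behind it; x points along the fingers, z is the direction in which the jaws open and shut, and the axes are right-handed (so a half turn about x gives the same grasp; the last joint's range is limited). The gripper opens to 88 mm and grips with 3 to 60 N. Pads are 18 mm wide; open, the fingers measure 123 mm over their backs; the gripper's body (75 mm by 187 mm) begins 45 mm behind the grasp point.
Start: joints at [1.093, 0.381, 1.297, -0, 1.464, -0.215], TCP at [0.143, 0.531, 0.239] pointing down, gripper open.
Joint ranges: [-3.11, 3.11], [-0.89, 2.33], [0.22, 2.48], [-1.42, 4.56], [0.17, 2.85], [-2.88, 2.88]. Speed limits (rad/s): [2.39, 2.39, 3.14, 3.14, 3.14, 3.14].

## Interface

Orientations are given as a unit quaternion [w, x, y, z].
In Python, from cell import env, viewer gives the robot as it stands. Calls block until the motion is done:
- env.reach(position, orientation): joint-space move of the TCP to a pose.
- env.servo_line(position, ori=None, feed=0.15): straight line of the TCP; ori=None keeps the orientation; feed is the mean speed in m/s.
- env.movej(angles): joint-space move.
- env.command_gripper(opening, newtons=None): finger opening in m; newtons is the grip in N (None keeps the last); returns when the fingers have stopped.
- env.hold(seconds).
- env.solve_ik(position, orientation): joint angles nearest the present ones, or None.
- env.read_state(): the state.
- viewer.read_camera(name): name is "scene" or "top"; returns a dict with "pixels" (480x640x3 uint8, red, green, blue), "fov_y" (degrees; the focal length in pixels is half the picture's height over the tangent of half this angle, whatever the lens; pixels are square), "cx", "cy" (the principal point, pixels), "extrinsics" (4x4, takes a point from camera to world coordinates). Camera axes: x right, y up, looking along -z (the intrinsics and any distortion apply to the point x, -y, -z); pixel columns grow to the right and rows downward; lengths in m; the calibration is good to about 2 mm. A picture is of the moment at which its call begins. There is no depth.
A pose or a line that the arm cannot do raises env.MotionError and nothing moves.
- env.hand_in(): hands the job in, once; it reports no verdict.
The state is a dict: "time": time; "joints": joint angles; "dq": joint speeds; "joint_torque": joint torques, N m; "tool_pos": TCP position; "eef_rot": TCP orientation; "force": force on the tool from outside, world axes, zero at the start; "wrist_torque": the same for the moment, N m; "opening": finger opening in m.
Only numpy, scipy, OpenCV 4.12 (cv2) and the standard library are available. Lean on these libraries where they do the work, as an engineer would, in place of code of your own. Each camera call takes 0.05 s, during which the arm holds its last target. There are 200 camera calls.

## Working session

There is one attempt and no reset: what is moved stays moved. The work goes in short steps, each a Python script; the robot and the scene stay as the last script left them, time stands still between calls to the robot, and variables do not carry over. Pictures are saved under pics/ and viewed, about 8 in all and at most 12, crops included, and the job is handed in when it is done.

```bash
ls; mkdir -p pics; python3 - <<'E'
from cell import env, viewer
import cv2, numpy as np
for n in ("scene","top"):
    c=viewer.read_camera(n); cv2.imwrite(f"pics/{n}0.png",c["pixels"][:,:,::-1])
    print(n,{k:(v if k!="extrinsics" else np.round(v,4).tolist()) for k,v in c.items() if k!="pixels"})
print(env.read_state())
E
```

```text
pics
scene {'fov_y': 46.056250671646865, 'cx': 318.43140125239097, 'cy': 233.0017505513569, 'extrinsics': [[-0.5519, -0.6033, 0.5757, 1.2567], [0.8338, -0.4118, 0.3678, 0.3911], [0.0151, 0.683, 0.7303, 1.0741], [0.0, 0.0, 0.0, 1.0]]}
top {'fov_y': 54.60907697562353, 'cx': 320.1112599931401, 'cy': 246.42150361501683, 'extrinsics': [[0.0143, 0.9893, -0.1454, 0.2805], [-0.9999, 0.0132, -0.0091, -0.1184], [-0.0071, 0.1456, 0.9893, 1.3272], [0.0, 0.0, 0.0, 1.0]]}
{'time': 0.1, 'joints': array([ 1.09267548e+00,  3.81074412e-01,  1.29811013e+00, -2.76735824e-05,
        1.46358120e+00, -2.15261962e-01]), 'dq': array([ 3.18386233e-04, -6.34445081e-04, -2.88768166e-03, -6.06792316e-05,
        8.15497405e-04, -5.94738483e-04]), 'joint_torque': array([ 4.14630835e-03, -4.38649929e+01, -2.24911559e+01,  7.15163746e-02,
        3.41919239e-02, -9.93454228e-05]), 'tool_pos': array([0.14279136, 0.53089737, 0.23825386]), 'eef_rot': array([ 0.56084141, -0.43034783,  0.56158409,  0.42997788]), 'force': array([0.26955063, 0.07636623, 0.05252801]), 'wrist_torque': array([-0.02948298,  0.00390894,  0.02746216]), 'opening': 0.0885502706345209}
```

View pics/scene0.png

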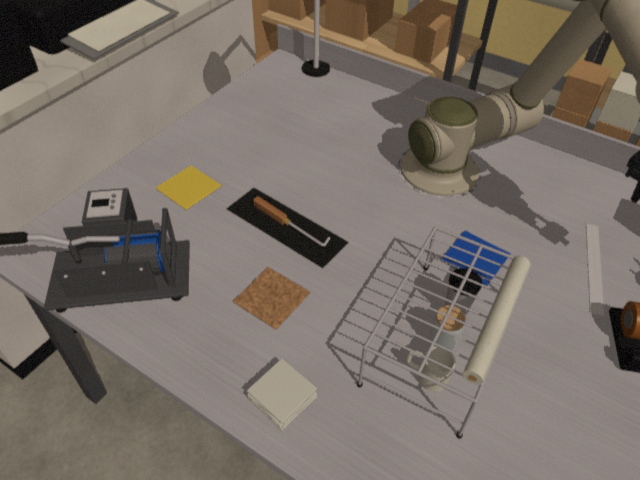

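View pics/top0.png

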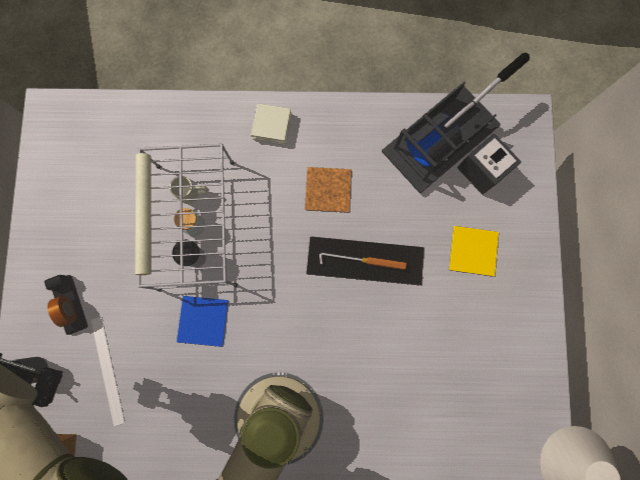

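The things that could be mistaken for the target, in the top view:
- **Mug:** (181,187) shows a white rim and a handle at about (203,190). The glass at (185,218) has a wooden lid and the tumbler at (186,253) a black one; neither has a handle.
- **Pad:** cork at (329,190). The others are yellow (474,251), blue (203,321) and a white block (271,122).
- **Hook:** (362,261), on the black mat.

I choose the mug with the handle and the cork pad. Next I'll check them in close crops.

```bash
python3 - <<'E'
import cv2, numpy as np
def crop(n,x0,y0,x1,y1,s,out):
    im=cv2.imread(f"pics/{n}0.png")[y0:y1,x0:x1]; im=cv2.resize(im,None,fx=s,fy=s,interpolation=cv2.INTER_CUBIC)
    for x in range(x0-x0%10+10,x1,10):
        cv2.line(im,(int((x-x0+.5)*s),0),(int((x-x0+.5)*s),6),(0,0,255),1)
        if x%20==0: cv2.putText(im,str(x),(int((x-x0+.5)*s)-10,16),0,.35,(0,0,255),1)
    for y in range(y0-y0%10+10,y1,10):
        cv2.line(im,(0,int((y-y0+.5)*s)),(6,int((y-y0+.5)*s)),(0,0,255),1)
        if y%20==0: cv2.putText(im,str(y),(8,int((y-y0+.5)*s)+4),0,.35,(0,0,255),1)
    cv2.imwrite(f"pics/{out}.png",im)
crop("top",128,138,278,308,3.5,"c_shelf")
crop("top",300,160,430,290,4.6,"c_hook")
crop("scene",330,220,540,440,2.7,"c_mug")
E
```

```text
(no output)
```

View pics/c_shelf.png

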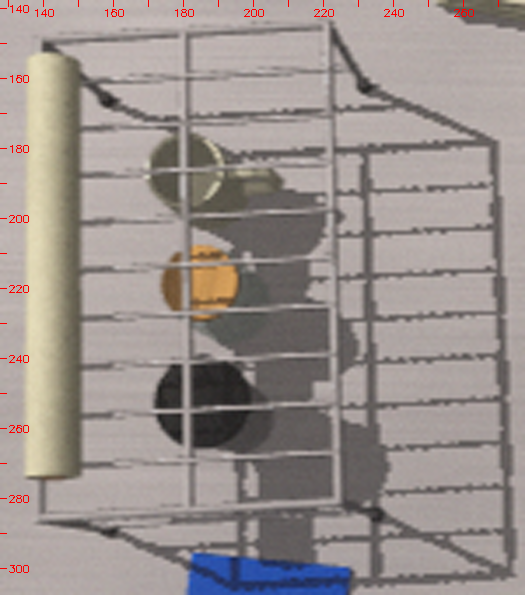

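View pics/c_hook.png

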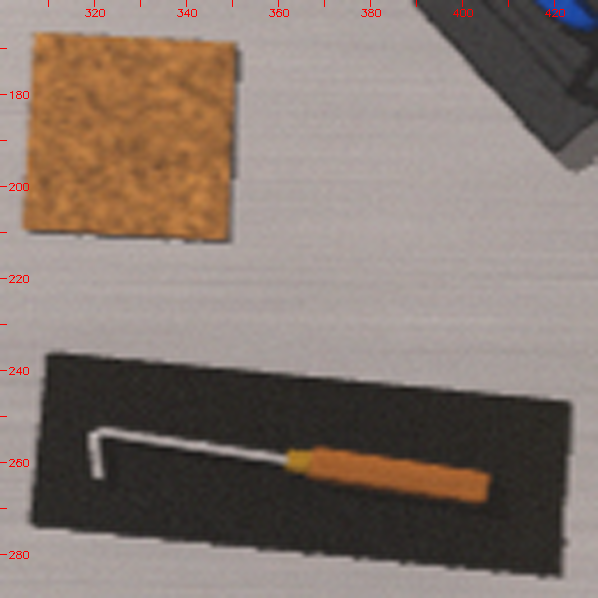

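View pics/c_mug.png

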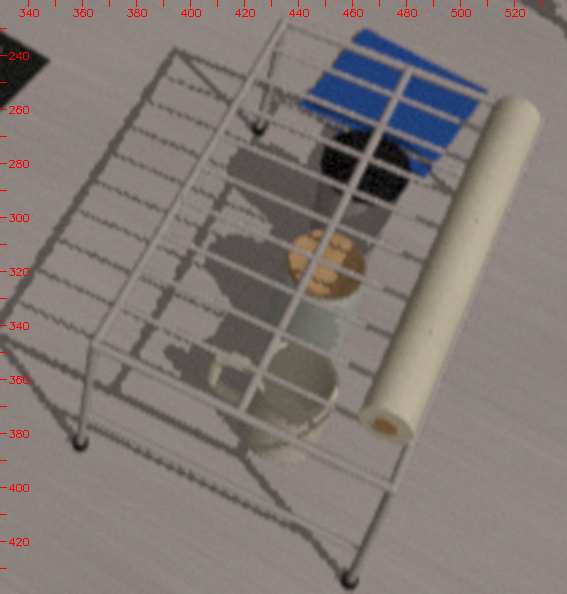

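The crops confirm the choice: a mug with one handle (top 180.5,186; handle end 208,190) and the rows beside it free on its far side. The hook points left in the picture with its bend towards the robot, and the cork pad is at about (329,190).

```bash
cat > h.py <<'E'
from cell import env, viewer
import cv2, numpy as np
from scipy.optimize import least_squares
CAM={}
def shot(n,out=None):
    c=viewer.read_camera(n); CAM[n]=c
    if out: cv2.imwrite(f"pics/{out}.png",c["pixels"][:,:,::-1])
    return c
def proj(n,P):
    c=CAM[n]; E=np.array(c["extrinsics"]); p=(np.atleast_2d(P)-E[:3,3])@E[:3,:3]
    f=240/np.tan(np.radians(c["fov_y"])/2)
    return np.c_[c["cx"]+f*p[:,0]/-p[:,2], c["cy"]-f*p[:,1]/-p[:,2]]
def unproj(n,uv,z):
    c=CAM[n]; E=np.array(c["extrinsics"]); f=240/np.tan(np.radians(c["fov_y"])/2)
    uv=np.atleast_2d(uv); d=np.c_[(uv[:,0]-c["cx"])/f,-(uv[:,1]-c["cy"])/f,-np.ones(len(uv))]@E[:3,:3].T
    return E[:3,3]+d*((z-E[2,3])/d[:,2])[:,None]
def rz(t): return np.array([[np.cos(t),-np.sin(t),0],[np.sin(t),np.cos(t),0],[0,0,1]])
def quat(jaw):  # tool down, jaw axis at world angle jaw
    from scipy.spatial.transform import Rotation as R
    z=np.array([np.cos(jaw),np.sin(jaw),0]); x=np.array([0,0,-1.]); y=np.cross(z,x)
    return R.from_matrix(np.c_[x,y,z]).as_quat()[[3,0,1,2]]
E
python3 - <<'E'
from h import *
shot("top");shot("scene")
hk=lambda a:np.array(a)/4.6+[299.5,159.5]; sf=lambda a:np.array(a)/3.5+[127.5,137.5]; sm=lambda a:np.array(a)/2.7+[329.5,219.5]
def show(s,P): print(s,np.round(P,4).tolist())
m=unproj("top",hk([(47,353),(571,403),(560,576),(32,523)]),.005); show("mat",m[:,:2]);show("c",m.mean(0)); d=(m[0]+m[3]-m[1]-m[2]);show("yaw,len",[np.arctan2(d[1],d[0]),np.hypot(*d[:2])/2])
p=unproj("top",hk([(35,33),(237,43),(230,241),(24,229)]),.006); show("pad",p[:,:2]);show("c",p.mean(0))
show("hook bend,tip",unproj("top",hk([(94,433),(98,478)]),.018)); show("hook handle end,front",unproj("top",hk([(489,487),(310,462)]),.031)); show("hend lowz",unproj("top",hk([(489,487)]),.018))
show("shelf front top",unproj("top",sf([(329,22),(341,502)]),.15)); show("rear",unproj("top",sf([(44,42),(42,520)]),.15))
show("feet top F/B? ",unproj("top",sf([(366,88),(378,515),(109,101),(111,532)]),.0)); 
show("feet scene",unproj("scene",sm([(80,443),(260,128),(348,580)]),.0))
show("glass lid",unproj("top",sf([(200,282)]),.1));show("tumb",unproj("top",sf([(203,400)]),.123))
rt=sf([(185.5,170)]);he=sf([(283,183)]);ro=sm([(296,382)]);op=sm([(237,372)])
show("rim top/scene",[unproj("top",rt,.082)[0],unproj("scene",ro,.082)[0]])
show("open(scene)",unproj("scene",op,.042)); show("hend top z42,z55",[unproj("top",he,.042)[0],unproj("top",he,.055)[0]])
E
```

```text
mat [[0.5042, -0.0759], [0.4768, -0.4033], [0.3689, -0.3946], [0.3972, -0.0685]]
c [0.4368, -0.2356, 0.005]
yaw,len [1.4859, 0.328]
pad [[0.7118, -0.0646], [0.7067, -0.1939], [0.5772, -0.1901], [0.5833, -0.06]]
c [0.6447, -0.1272, 0.006]
hook bend,tip [[0.4523, -0.1062, 0.018], [0.4244, -0.1091, 0.018]]
hook handle end,front [[0.4207, -0.347, 0.031], [0.4345, -0.2382, 0.031]]
hend lowz [[0.4221, -0.3493, 0.018]]
shelf front top [[0.7249, 0.1576, 0.15], [0.3619, 0.1324, 0.15]]
rear [[0.7066, 0.3728, 0.15], [0.3459, 0.3487, 0.15]]
feet top F/B?  [[0.7235, 0.1587, 0.0], [0.3621, 0.1337, 0.0], [0.7094, 0.3764, 0.0], [0.3453, 0.3511, 0.0]]
feet scene [[0.7209, 0.1578, 0.0], [0.3559, 0.1331, 0.0], [0.706, 0.3752, 0.0]]
glass lid [[0.5333, 0.2594, 0.1]]
tumb [[0.4386, 0.245, 0.123]]
rim top/scene [[0.6271, 0.2816, 0.082], [0.6301, 0.2828, 0.082]]
open(scene) [[0.6225, 0.2368, 0.042]]
hend top z42,z55 [[0.6283, 0.2142, 0.042], [0.6248, 0.2109, 0.055]]
```

```bash
cat >> h.py <<'E'
OFF=np.array([.170,.0155])         # TCP -> crook in hook frame
def tcp_for(crook,psi): return np.array(crook)-rz(psi)[:2,:2]@OFF
HQ=lambda psi: quat(psi-np.pi/2+FLIP)
FLIP=0
PICK=(0.4300,-0.2777,0.009); PSI0=1.443
E
python3 - <<'E'
from h import *
for fl in (0,np.pi):
    for pos,psi in ((PICK,PSI0),((*tcp_for((.66,.239),1.55),.033),1.55)):
        q=env.solve_ik(pos,quat(psi-np.pi/2+fl)); print(fl,pos,None if q is None else np.round(q,2))
E
```

```text
0 (0.43, -0.2777, 0.009) [-0.81  0.61  1.7  -0.    0.84 -0.68]
0 (np.float64(0.6719615276184093), np.float64(0.06871444025686135), 0.033) [-0.07  0.78  1.17 -0.    1.18 -0.05]
3.141592653589793 (0.43, -0.2777, 0.009) [-0.81  0.61  1.7  -0.    0.84  2.46]
3.141592653589793 (np.float64(0.6719615276184093), np.float64(0.06871444025686135), 0.033) None
```

```bash
python3 - <<'E'
from h import *
q=HQ(PSI0)
env.reach((.43,-.2777,.30),q)
env.command_gripper(.05,50)
env.servo_line((*PICK[:2],.05),q,feed=.25)
env.servo_line(PICK,q,feed=.08)
env.command_gripper(0.0,55)
s=env.read_state(); print(s["time"],s["opening"],s["tool_pos"],s["force"])
env.servo_line((*PICK[:2],.09),q,feed=.12)
psi=1.55; Q=HQ(psi)
t=tcp_for((.66,.10),psi)
env.servo_line((t[0],t[1],.09),Q,feed=.2)
env.servo_line((t[0],t[1],.033),Q,feed=.15)
s=env.read_state(); print(s["time"],s["opening"],s["tool_pos"],s["force"])
shot("scene");shot("top","t1")
a=CAM["scene"]["pixels"][210:450,300:540];b=CAM["top"]["pixels"][140:300,150:330]
im=np.hstack([cv2.resize(a,(400,400),interpolation=cv2.INTER_CUBIC),cv2.resize(b,(400,int(160*400/180)),interpolation=cv2.INTER_CUBIC)[:400] if 0 else np.vstack([cv2.resize(b,(400,356),interpolation=cv2.INTER_CUBIC),np.zeros((44,400,3),np.uint8)])])
cv2.imwrite("pics/s1.png",im[:,:,::-1])
print(proj("scene",[[.66,.10,.042],[.6245,.239,.042]]),proj("top",[[.66,.10,.042],[.6245,.239,.042]]))
E
```

```text
6.2917 0.019529707725291386 [ 0.43011604 -0.27779111  0.00920584] [0.26070845 0.68065669 2.98436211]
9.3917 0.01926659629065709 [ 0.67221014 -0.07060445  0.03360485] [ 0.37531311  0.60431717 -1.2017251 ]
[[351.73911703 338.52976492]
 [417.79225286 358.52147118]] [[248.77922065 179.50333171]
 [199.61565047 190.9893623 ]]
```

View pics/s1.png

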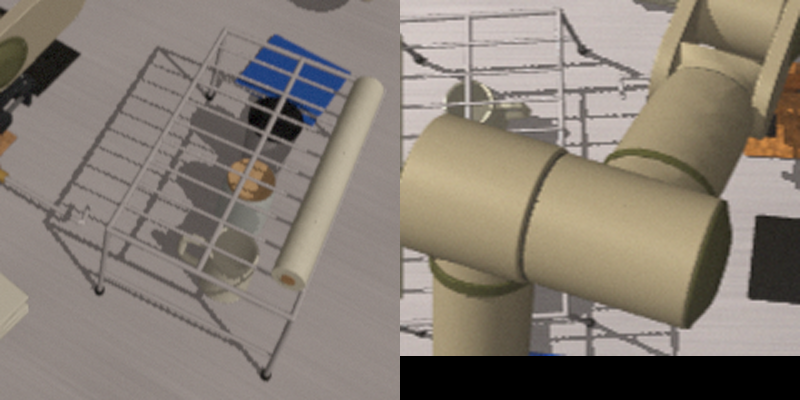

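Scene view: the crook is at about (351,338), against a predicted (351.7,338.5), so it is held level and where expected. I'll drive it in alongside the loop.

```bash
python3 - <<'E'
from h import *
psi=1.55; t=tcp_for((.66,.238),psi)
env.servo_line((t[0],t[1],.033),None,feed=.1)
s=env.read_state(); print(s["time"],s["tool_pos"],s["force"])
shot("scene","sc2")
cv2.imwrite("pics/s2.png",cv2.resize(CAM["scene"]["pixels"][310:410,370:490,::-1],None,fx=6,fy=6,interpolation=cv2.INTER_CUBIC))
th=-1.65;c=np.array([.6285,.282,0])
def pt(x,z): return c+rz(th)@[x,0,z]
print((proj("scene",[[.66,.238,.042],pt(43,0) if 0 else pt(.043,.042),pt(.067,.042),pt(.06,.065),pt(0,.082)])-[370,310])*6)
E
```

```text
11.025 [0.6720368  0.06708788 0.03300074] [ 0.13104653 -0.37967445 -1.77758978]
[[237.13453652 365.92004837]
 [286.32540057 292.58326056]
 [227.22685525 254.7845517 ]
 [253.36950068 230.50760645]
 [414.82392952 301.11776698]]
```

View pics/s2.png

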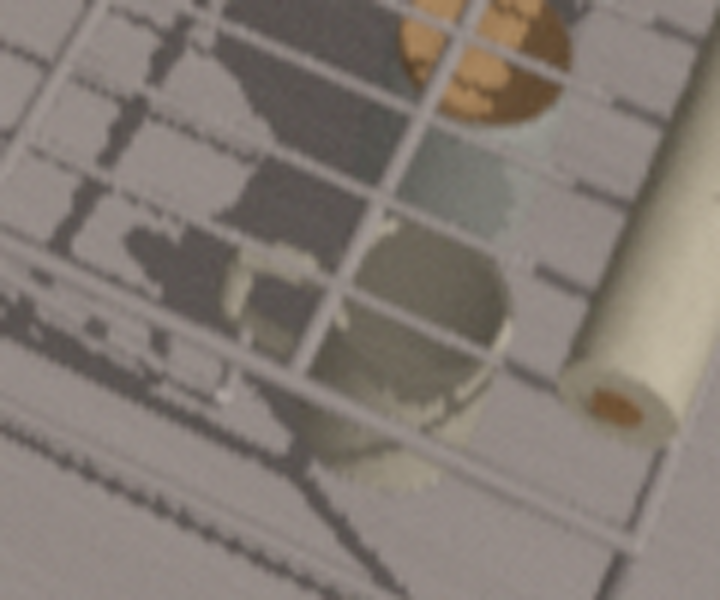

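The crook is at about (237,365) in the crop, as predicted. The loop opening is at about (290,302), which puts its centre near (0.6275, 0.241). I'll slide the crook in sideways in small steps and watch the force.

```bash
python3 - <<'E'
from h import *
psi=1.55
t=tcp_for((.66,.241),psi); env.servo_line((t[0],t[1],.033),None,feed=.05)
f0=env.read_state()["force"]
for x in (.652,.644,.636,.627):
    t=tcp_for((x,.241),psi); env.servo_line((t[0],t[1],.033),None,feed=.05)
    s=env.read_state(); df=s["force"]-f0; print(x,s["time"],s["tool_pos"],np.round(df,2))
    if np.abs(df).max()>4: print("STOP"); break
shot("scene","sc3")
cv2.imwrite("pics/s3.png",cv2.resize(CAM["scene"]["pixels"][310:410,370:490,::-1],None,fx=6,fy=6,interpolation=cv2.INTER_CUBIC))
E
```

```text
0.652 11.6333 [0.66375038 0.07072219 0.03312613] [-0.02 -0.38 -0.41]
0.644 11.9417 [0.65584451 0.07072788 0.03307785] [ 0.05  1.04 -0.27]
0.636 12.25 [0.64788735 0.07071399 0.03309457] [-0.57  0.43 -0.52]
0.627 12.5833 [0.63880277 0.07072222 0.03310027] [ 0.45 -0.01  0.19]
```

View pics/s3.png

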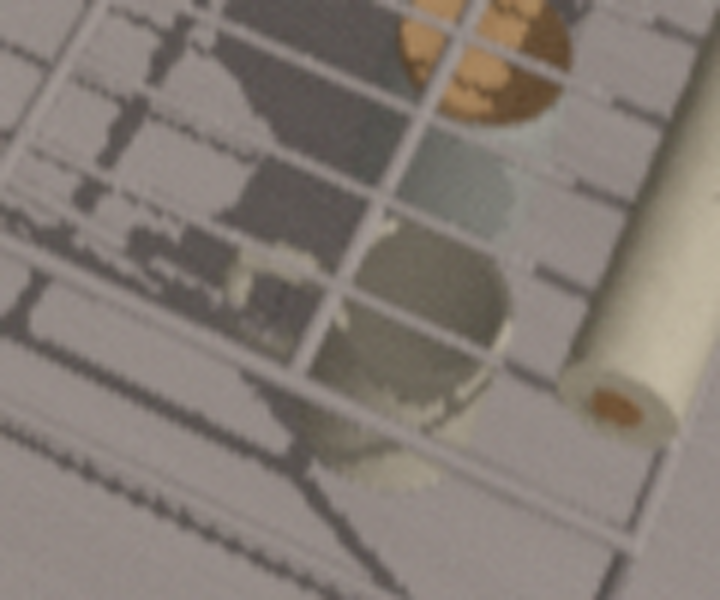

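The crook lies in the opening at about (275,305) in the crop, with no contact force and the mug unmoved. I'll draw it out.

```bash
python3 - <<'E'
from h import *
psi=1.55
t=tcp_for((.627,.241),psi)
for d,f in ((.02,.04),(.235,.07)):
    env.servo_line((t[0],t[1]-d,.033),None,feed=f); s=env.read_state(); print(d,s["time"],s["tool_pos"],np.round(s["force"],2))
shot("scene","sc4")
cv2.imwrite("pics/s4.png",cv2.resize(CAM["scene"]["pixels"][220:440,230:500,::-1],None,fx=2.7,fy=2.7,interpolation=cv2.INTER_CUBIC))
E
```

```text
0.02 13.2833 [0.63897574 0.05057896 0.03302711] [ 0.29 -0.41 -0.1 ]
0.235 16.5083 [ 0.6389598  -0.16412779  0.03298968] [-0.04  1.19 -1.96]
```

View pics/s4.png

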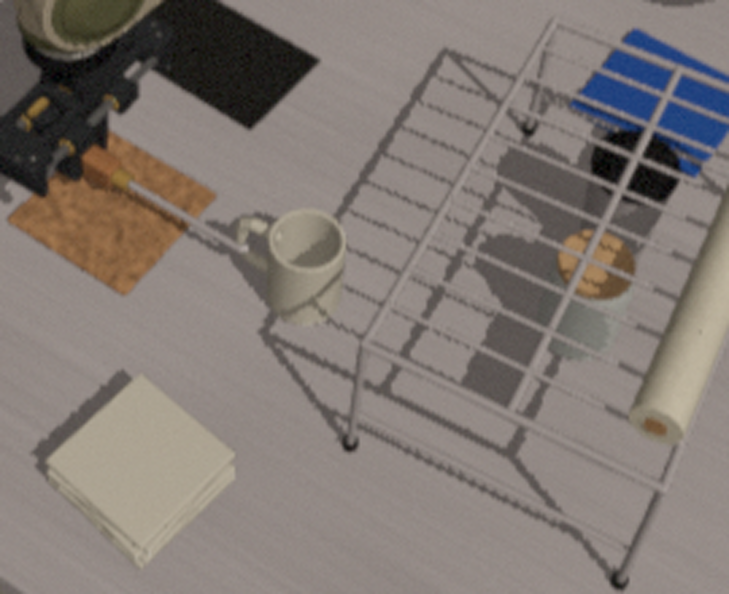

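The mug stands out in front of the shelf, rim at about (307,240) in the crop. The glass and tumbler look unmoved. I'll unhook, put the hook back and look again.

```bash
python3 - <<'E'
from h import *
psi=1.55
t=tcp_for((.627,.011),psi)
env.servo_line((t[0],t[1],.033),None,feed=.05); f0=env.read_state()["force"]
env.servo_line((t[0]+.02,t[1],.033),None,feed=.06); print(env.read_state()["force"]-f0)
env.servo_line((t[0]+.045,t[1],.033),None,feed=.08)
env.servo_line((t[0]+.045,t[1]-.01,.14),None,feed=.15)
q=HQ(PSI0)
env.servo_line((PICK[0],PICK[1],.10),q,feed=.2)
env.servo_line((PICK[0],PICK[1],.03),q,feed=.12)
env.servo_line((PICK[0],PICK[1],.0095),q,feed=.04)
env.hold(.1);print(env.read_state()["force"])
env.command_gripper(.05); 
env.servo_line((PICK[0],PICK[1],.13),q,feed=.2)
s=env.read_state(); print(s["time"],s["opening"])
shot("top","t5");shot("scene","sc5")
a=cv2.resize(CAM["top"]["pixels"][150:290,150:440],None,fx=2.7,fy=2.7,interpolation=cv2.INTER_CUBIC)
b=cv2.resize(CAM["scene"]["pixels"][275:345,305:375],None,fx=3,fy=3,interpolation=cv2.INTER_CUBIC)
im=np.zeros((a.shape[0]+b.shape[0],a.shape[1],3),np.uint8); im[:a.shape[0]]=a; im[a.shape[0]:,:b.shape[1]]=b
d=cv2.resize(CAM["scene"]["pixels"][180:275,215:355],None,fx=2.2,fy=2.2,interpolation=cv2.INTER_CUBIC)
im[a.shape[0]:a.shape[0]+d.shape[0],260:260+d.shape[1]]=d[:im.shape[0]-a.shape[0]]
print(im.shape,a.shape); cv2.imwrite("pics/s5.png",im[:,:,::-1])
E
```

```text
[-0.54333698  0.51537681 -0.80959273]
[-0.01335958  0.11067701 -1.90627153]
23.025 0.0501953772031249
(588, 783, 3) (378, 783, 3)
```

View pics/s5.png

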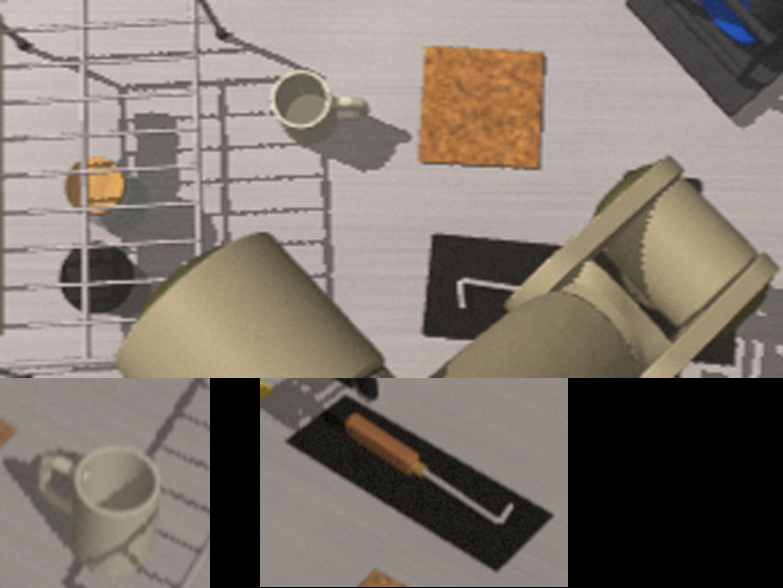

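The hook lies flat on the mat, and the mug stands upright with its rim at top pixel (261.2,186.2) and scene pixel (343.8,308.5). Now I'll grasp the mug.

```bash
python3 - <<'E'
from h import *
shot("top");shot("scene")
a=unproj("top",[261.2,186.2],.082)[0];b=unproj("scene",[343.8,308.5],.082)[0];print(a,b,unproj("top",[149.5+368/2.7,149.5+108/2.7],.05))
c=(a+b)/2
assert np.hypot(*(a-b)[:2])<.006
q=quat(-.07)
env.command_gripper(.088,25)
env.reach((c[0],c[1],.20),q)
env.servo_line((c[0],c[1],.12),q,feed=.2)
f0=env.read_state()["force"]
env.servo_line((c[0],c[1],.036),q,feed=.08); print(env.read_state()["force"]-f0)
env.command_gripper(.0,25)
s=env.read_state(); print(s["time"],s["opening"],s["force"]-f0)
if s["opening"]>.05:
    env.servo_line((c[0],c[1],.075),q,feed=.08)
    s=env.read_state(); print(s["time"],s["opening"],s["force"]-f0)
    env.servo_line((.645,-.109,.075),q,feed=.12)
    env.servo_line((.645,-.109,.050),q,feed=.08)
    shot("scene","sc6")
    for z in (.046,.044,.0425,.0415,.0405):
        env.servo_line((.645,-.109,z),q,feed=.02); env.hold(.05)
        s=env.read_state(); print(z,s["time"],s["force"]-f0)
        if (s["force"]-f0)[2]>1: break
E
```

```text
[0.62951329 0.05815264 0.082     ] [0.62849374 0.05833697 0.082     ] [[ 0.62972531 -0.00727476  0.05      ]]
[-0.08700032 -0.78940766 -0.02946052]
27.6667 0.06233913827679475 [ 1.04691343 -0.41869719  1.16332404]
28.3083 0.06163584072891811 [-0.74792525  0.89204169 -3.28788553]
0.046 30.7667 [-0.07101322 -0.69286179 -2.13137177]
0.044 31.0667 [-0.55821785 -0.20049645 -1.96844627]
0.0425 31.3667 [-0.83931222  0.1902688  -2.31972205]
0.0415 31.6667 [-2.41754196  0.93084278  5.47806982]
```

Contact was felt at 0.0415, as expected. I'll release, back off and check.

```bash
python3 - <<'E'
from h import *
q=quat(-.07)
env.command_gripper(.086,10)
env.servo_line((.645,-.109,.16),None,feed=.1)
env.reach((.40,-.05,.32),q)
env.hold(.3)
shot("top","t7");shot("scene","sc7"); print(env.read_state()["time"])
a=cv2.resize(CAM["scene"]["pixels"][180:440,215:530],(630,520),interpolation=cv2.INTER_CUBIC)
cv2.imwrite("pics/s7.png",a[:,:,::-1])
E
```

```text
35.075
```

View pics/s7.png

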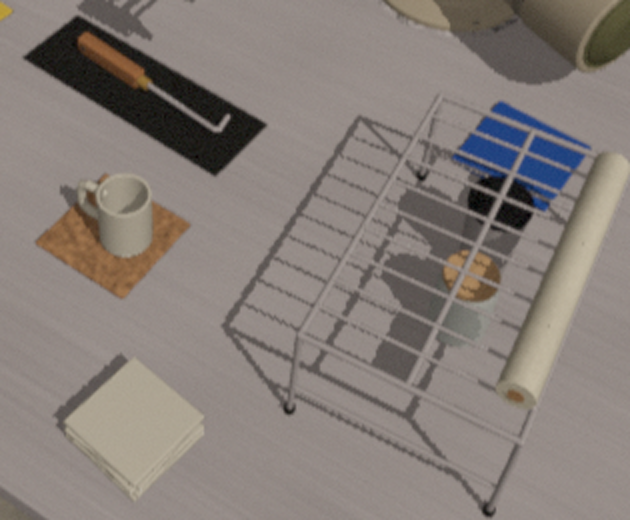

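The mug stands upright inside the cork pad and the hook lies on its mat. I'll run a quick numeric check of the mug and the bystanders, then hand in.

```bash
python3 - <<'E'
from h import *
shot("scene");shot("top")
print("mug",unproj("scene",[214.5+125/2,179.5+197/2],.088))
a=cv2.imread("pics/scene0.png",0);b=cv2.imread("pics/sc7.png",0)
for n,(x,y,w,h) in {"glass":(430,300,40,32),"tumbler":(445,265,40,30)}.items():
    r=cv2.matchTemplate(b[y-6:y+h+6,x-6:x+w+6],a[y:y+h,x:x+w],cv2.TM_CCOEFF_NORMED); _,m,_,l=cv2.minMaxLoc(r); print(n,m,np.array(l)-6)
env.hand_in()
E
```

```text
mug [[ 0.64544455 -0.10612236  0.088     ]]
glass 0.995136022567749 [0 0]
tumbler 0.9949144124984741 [0 0]
the job is handed in; nothing more can be done
```

The job is done and handed in at about 35 s of the 58 s allowed. I gripped the hook by its handle and put its bent end through the mug's handle from the far side. The hook drew the mug, standing, about 60 mm clear of the shelf front. I then laid the hook back on its mat and set the mug down on the cork pad.

**Last checks:**
- **Mug:** upright, with its axis at (0.645, -0.106), so the body and handle lie within the pad outline. That is about 3 mm in y from where I commanded it, which is within how well I can read the picture.
- **Hook:** lying flat on its mat in the last picture.
- **Glass and tumbler:** no shift at whole-pixel level between the first and last scene pictures.
- **Forces:** no wrist-force reading I took came near the limit. The largest change was about 6 N, when the mug met the pad.

No check failed or disagreed.

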